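# Empty the tea sealer's tray and hold its dial on the third click

### The job

Take the two sealed tea portions out of the sealing machine's catch tray and stand both upright on the floor of the open red mooncake tin, leaving everything else where it is. Only then turn the machine's spring-return dial clockwise past its first two clicks to the third and hold it there against the spring with the gripper's fingers: finish while still holding it, do not let go.

Things in the scene. Friction and masses are not known exactly. Their poses are not given: they have to be found in the camera images.
- machine: tea-portion sealing machine, fixed: steel base plate 200 (x) x 340 (y) x 10 mm, origin at the centre of its underside, z up. On its +y half stands a white housing 180 x 150 mm (local y 20 to 170 mm), top 140 mm above the surface, with the dial on top. The -y half is the open catch tray.
- catch_tray (a point): centre of the catch tray's floor, 10 mm above the surface, at machine local (0, -85 mm). Inside, local x -90 to 90 and y -165 mm to the housing wall at y 20 mm; its other three sides have rims 20 mm above the floor.
- dial: black spring-return dial on the housing, vertical axis; origin on the axis, at the underside of its disc, 141 mm above the surface, at machine local (0, 95 mm). Disc 72 mm across, 12 mm thick. Frame turns with the dial: at rest its x axis stands at yaw +0.6 rad from the machine's. Round marks on the housing 50 mm from the axis: rest, first, second and (larger) third click.
- dial_bar (a point): centre of the dial's upright grip bar, on the turning axis, 26 mm above the dial's origin. The bar is 60 mm long (along the dial's x), 14 mm thick (along its y) and 28 mm high, rising from the disc's top (12 mm) to 40 mm above the dial's origin. A small white mark on its top lies at the +x end and points to the round marks.
- dial_turn (a joint): dial angle in rad: 0 at rest, growing as the dial is turned clockwise seen from above. Clicks (detents) at 0.4, 0.8 and 1.2; stop at 1.25. The return spring takes it back to 0 from everywhere when let go; turning takes 0.05 to 0.15 N m at first and about 0.2 N m at the third click, at most 0.25.
- tin: red mooncake tin, fixed, 190 x 190 mm, walls 4 mm thick and 52 mm high, inner floor 4 mm above the surface; origin at the centre of its underside, z up. Its lid, hinged on the -y wall, stays open, leaning out to -y, edge about 210 mm up. A slim box lies at local y below -55 mm; the rest of the floor (x -91 to 91, y -50 to 91 mm) is free.
- portion1: sealed aluminium tea portion, an upright cylinder 42 mm across (the thin lid rim 44 mm) and 40 mm tall, 40 to 80 g; origin at the centre of its underside, z along its axis. Starts standing in the catch tray, on its -x half.
- portion2: the second, identical sealed tea portion, starting on the tray's +x half.
- candle_box: slim cardboard box 130 x 22 x 15 mm already lying in the red tin along its lid-side wall; a bystander to be left alone. Origin at its underside
- cups: two white ceramic tea cups, one stacked in the other, 68 mm across and 72 mm tall, on the robot's side of the surface; a bystander to be left alone. Origin at its underside
- canister: steel tea canister with screw top, 77 mm across, 110 mm tall, towards the far edge; a bystander to be left alone. Origin at its underside
- jar: glass jar with steel cap, 64 mm across, 100 mm tall, towards the far edge; a bystander to be left alone. Origin at its underside
- scoop: wooden spoon 160 mm long lying to the left of the machine; a bystander to be left alone. Origin at its underside
- carton: plain cardboard carton 60 x 90 x 50 mm on the robot's side of the surface; a bystander to be left alone. Origin at its underside
Not all that is in view belongs to the job. Leave any brown or purple look-alike of the portion2 alone.

How it is judged:
By the outcome, as a careful person would: the job done as asked, in the order asked, and still so for the second after the job is handed in, while the arm keeps its last pose, push and grip.
It also fails if it takes over 70 s, if anything falls off the work surface, if the arm or the gripper's body presses on something with over 40 N, if the wrist force passes 120 N, or if a joint passes its speed limit or range.

### The arm

A 6-joint arm with a two-finger parallel gripper is mounted at the origin on the work surface. World frame = base frame: x ahead of the robot, y to its left, z up, the work surface at z = 0. Lengths are in mm, angles in degrees, forces in N, time in s.
With the tool pointing down it reaches from about 300 to 850 mm from the base axis. Payload 4.2 kg.
Tool frame: the origin (TCP) lies at the very end of the fingers, on their centre line; the grasp point (between the pads) lies 19 mm behind it (env.grasp_offset is the distance from the TCP to the grasp point, in mm); z points along the fingers, y is the line along which they close (so a half turn about z gives the same grasp; the last joint's range is limited). The gripper opens to 91 mm and grips with 3 to 60 N. Pads are 32 mm wide; open, the fingers measure 118 mm over their backs; the gripper's body (76 mm by 178 mm) begins 60 mm behind the grasp point.
Start: joints at [-66.406, 18.312, 89.639, -0, 72.044, -1.146], TCP at [240.646, -522.238, 213.976] pointing down, gripper open.
Joint ranges: [-177.97, 177.97], [-48.28, 115.42], [12.27, 149.76], [-77.06, 257.06], [2.81, 150.46], [-146.56, 146.56]. Speed limits (degrees/s): [147.25, 147.25, 180, 180, 180, 180].

### API

Orientations are given as [roll, pitch, yaw] about the fixed x, y, z axes, in that order (R = Rz(yaw) Ry(pitch) Rx(roll)).
In Python, from workcell import env gives the robot as it stands. The module is installed in compiled form; this text tells all that it offers.
- The arm moves only by the tool send_rows, never from a script. Its argument "motion" is a list of rows, each an object of numbers: "tx", "ty", "tz": the shift along the tool's x, y, z in units of 500 mm (1.0 is 500 mm); "rx", "ry", "rz": the turn, a rotation vector about the tool's x, y, z in units of 30 degrees (1.0 is 30 degrees); "gripper": the closure, from -1 (fully open) to 1 (shut). In form: [{"tx": .., "ty": .., "tz": .., "rx": .., "ry": .., "rz": .., "gripper": ..}, ...]. A call has 1 to 12 rows; each row shifts and turns the commanded pose from where the row before left it, along the tool's axes as they then stand; what a row does not reach is not made up. A row lasts 1/8 s, in which the tool goes at most 62.5 mm and 10.7 degrees, less where a joint would pass 70% of its speed; a pose out of reach is approached as far as the arm can. A call with a number of a shift or a turn outside -1 to 1 is refused whole. A call with a gripper value outside its range is refused whole. The fingers move at their own pace and stop on an object; "grip_force" is the grip in N (left out, the last holds). Time passes only in rows, so rows that do not move let the fingers close. It gives the time, the measured TCP pose, the force, the opening and the grip force at its end, in the units of the state.
- env.state(): the state, without advancing time (a new reading comes with each control period).
- env.grab_frame(name): name is "scene" or "top"; returns a dict with "frame" (384x512x3 uint8, red, green, blue), "vertical_fov" (degrees; the focal length in pixels is half the picture's height over the tangent of half this angle, whatever the lens; pixels are square), "cx", "cy" (the principal point, pixels), "rvec" (rotation vector, rad) and "tvec" (3), from world to camera coordinates, as OpenCV has them. Camera axes: x right, y down, z forward; pixel columns grow to the right and rows downward; lengths in mm; the calibration is good to about 2 mm. A picture is of the moment at which its call begins. There is no depth.
- env.job_done(): hands the job in; it is judged then, once.
The state is a dict: "time_s": time; "qpos": joint angles; "qvel": joint speeds; "effort": joint torques, N m; "ee_pos": TCP position; "ee_rot": TCP orientation; "force": force on the tool from outside, world axes, zero at the start; "torque": the same for the moment, N m; "gripper_width": finger opening in mm; "gripper_force": force on a finger pad.
Only numpy, scipy, OpenCV 4.12 (cv2) and the standard library are available. Lean on these libraries where they do the work, as an engineer would, in place of code of your own. Each camera call takes 0.05 s, during which the arm holds its last target. There are 200 camera calls.

## Working session

There is one attempt and no reset: what is moved stays moved. The work goes in short steps, Python scripts to look and compute and a tool call to move; the robot and the scene stay as the last step left them, time stands still between calls to the robot, and variables do not carry over. Pictures are saved under pics/ and viewed, at most 10 in all, crops included, and the job is handed in when it is done.

Besides the shell and the picture viewer there is one more tool, called after "Call:" as name([rows], argument=value, ...), one row to a line, values as JSON. send_rows: Moves the arm, as the interface text tells. Shifts and turns lie within -1 to 1; 1 stands for 500 mm of shift or 30 degrees of turn. Its arguments: {"type":"object","properties":{"motion":{"type":"array"},"grip_force":{"type":"number"}},"required":["motion"]}

```bash
mkdir -p pics; python3 - <<'E'
from workcell import env
import cv2,pickle
for n in("scene","top"):
    f=env.grab_frame(n); pickle.dump(f,open(n+'.pkl','wb'))
    cv2.imwrite(f'pics/{n}0.png',f['frame'][:,:,::-1]); print(n,f['vertical_fov'],f['cx'],f['cy'],f['rvec'],f['tvec'])
print(env.state())
E
```

```text
scene 54.423421536649336 256.86323403433875 193.7345446528135 [ 1.35674821  2.00738531 -0.99132496] [ 139.63110864 -219.45596145 1488.38347056]
top 52.84892868089381 256.23710778075474 194.76588541605838 [ 2.13854567 -2.18967194  0.13287718] [  74.61973776  573.63536639 1368.90302024]
{'time_s': 0.1, 'qpos': array([-6.64066687e+01,  1.83479966e+01,  8.97000437e+01,  8.68634036e-04,
        7.20414004e+01, -1.14666552e+00]), 'qvel': array([-0.03886161, -0.02693798, -0.27023104, -0.0150383 , -0.02434945,
       -0.08065603]), 'effort': array([ 2.21284822e-04, -4.13331842e+01, -2.32510257e+01,  7.28228688e-02,
        4.22100874e-02, -5.91236380e-05]), 'ee_pos': array([ 240.45934591, -521.81967288,  213.19989461]), 'ee_rot': array([-1.79910594e+02, -2.61559321e-03,  2.47397263e+01]), 'force': array([ 0.18549347, -0.31425655, -1.14723005]), 'torque': array([0.02517274, 0.03734138, 0.01510037]), 'gripper_force': 0.0, 'gripper_width': 91.64430178054879}
```

View pics/scene0.png

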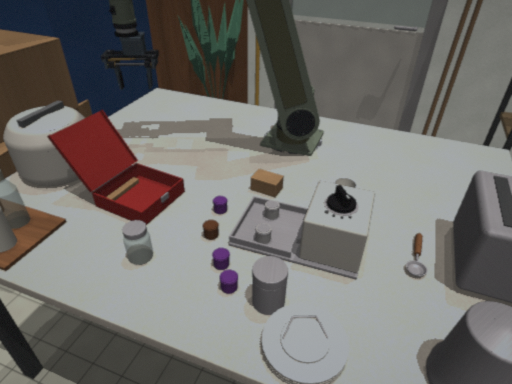

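View pics/top0.png

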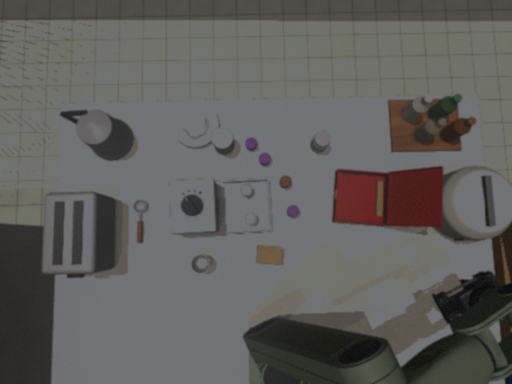

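The scene view shows the machine around (300,230) with two silver portions at (272,209) and (263,234), and the tin at (138,190). In the top view the dial is at (192,205), the portions at (247,190) and (251,218), and the tin at (362,198). I'll enlarge the top crops to measure them.

```bash
python3 - <<'E'
import cv2,pickle,numpy as np
f=pickle.load(open('top.pkl','rb'))['frame'][:,:,::-1]
a=cv2.resize(f[170:245,160:280],None,fx=6.5,fy=6.5,interpolation=cv2.INTER_CUBIC)
a=np.clip(a*1.3,0,255).astype('uint8'); cv2.imwrite('pics/c1.png',a); print(a.shape)
b=cv2.resize(f[160:235,325:450],None,fx=6.4,fy=6.4,interpolation=cv2.INTER_CUBIC)
cv2.imwrite('pics/c2.png',np.clip(b*1.3,0,255).astype('uint8'))
E
```

```text
(488, 780, 3)
```

View pics/c1.png

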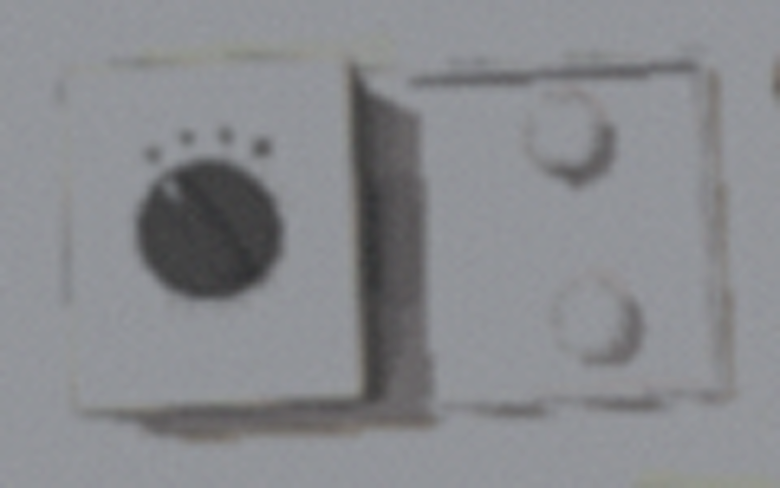

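View pics/c2.png

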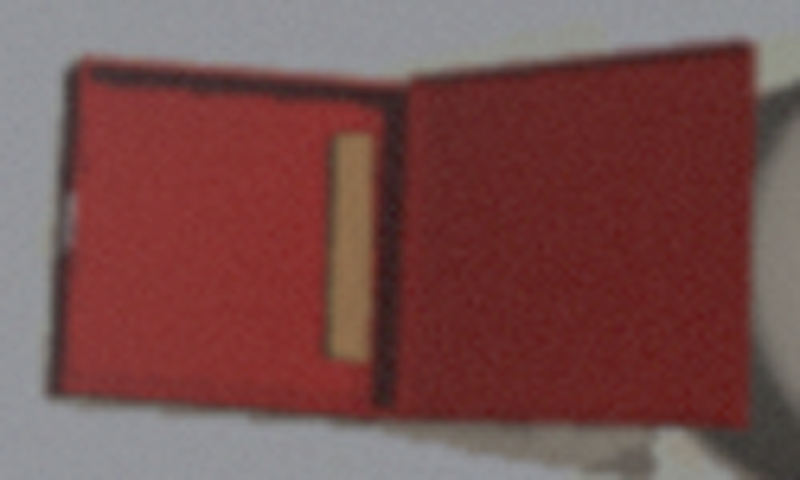

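Crop 1 shows the housing top corners at about (68,62), (350,62), (362,398) and (75,410), the dial disc centre at (209,229), and the portion tops at about (566,132) and (594,318). Crop 2 shows the tin rim corners at (78,60), (405,85), (385,410) and (52,397).

```bash
cat > h.py <<'E'
import cv2,pickle,numpy as np
def cam(n,f=None):
    f=f or pickle.load(open(n+'.pkl','rb')); F=192/np.tan(np.radians(f['vertical_fov']/2))
    return np.array([[F,0,f['cx']],[0,F,f['cy']],[0,0,1]]),cv2.Rodrigues(np.array(f['rvec'],float))[0],np.array(f['tvec'],float)
def back(c,uv,z):
    K,R,t=c; o=-R.T@t; d=R.T@np.linalg.inv(K)@[*uv,1]; return o+d*(z-o[2])/d[2]
def proj(c,p):
    K,R,t=c; q=K@(R@np.array(p,float)+t); return q[:2]/q[2]
E
python3 - <<'E'
from h import *
np.set_printoptions(precision=1,suppress=True)
c=cam('top'); s=cam('scene')
print('campos',-c[1].T@c[2],-s[1].T@s[2])
def P(name,u,v,x0,y0,k,z):
    p=back(c,(x0+(u+.5)/k-.5,y0+(v+.5)/k-.5),z); print(name,p,'scene px',proj(s,p)); return p
for n,u,v,z in [('h-ul',66,62,140),('h-ur',350,62,140),('h-lr',362,398,140),('h-ll',75,410,140),('dial',209,229,153),('mark',172,187,181),('barend',250,275,181),
 ('d1',152,154,140),('d2',187,137,140),('d3',225,135,140),('d4',262,148,140),('pu',566,132,50),('pl',594,318,50),('tray ur',712,68,30),('tray lr',730,398,30)]: P(n,u,v,160,170,6.5,z)
for n,u,v in [('ul',78,60),('ur',405,85),('lr',385,410),('ll',52,397)]: P('tin '+n,u,v,325,160,6.4,52)
for n,u,v in [('ul',332,134),('ur',373,134),('lr',367,361),('ll',327,358)]: P('box '+n,u,v,325,160,6.4,19)
f=pickle.load(open('scene.pkl','rb'))['frame'][:,:,::-1]
cv2.imwrite('pics/s1.png',cv2.resize(f[170:280,225:385],None,fx=5,fy=5,interpolation=cv2.INTER_CUBIC))
E
```

```text
campos [ 412.4   71.6 1426. ] [1288.   341.4  712.4]
h-ul [622.5 351.5 140. ] scene px [364.7 235.3]
h-ur [619.1 204.6 140. ] scene px [302.  218.1]
h-lr [445.7 200.4 140. ] scene px [318.  179.3]
h-ll [443.1 346.5 140. ] scene px [373.  191.1]
dial [532.8 275.9 153. ] scene px [340.  200.2]
mark [551.6 289.7 181. ] scene px [346.  196.7]
barend [506.8 251.1 181. ] scene px [333.9 183.1]
d1 [573.5 307.1 140. ] scene px [348.9 217.3]
d2 [581.9 289.1 140. ] scene px [340.6 217.6]
d3 [582.5 269.5 140. ] scene px [332.4 215.7]
d4 [575.3 250.5 140. ] scene px [325.3 211.9]
pu [591.7  95.2  50. ] scene px [261.9 227.5]
pl [488.7  82.   50. ] scene px [270.3 204. ]
tray ur [628.7  12.7  30. ] scene px [227.8 233.7]
tray lr [443.7   7.8  30. ] scene px [252.1 194.8]
tin ul [ 660.1 -231.9   52. ] scene px [142.  211.8]
tin ur [ 641.6 -415.8   52. ] scene px [ 92.8 192.7]
tin lr [ 459.1 -393.    52. ] scene px [137.  163.7]
tin ll [ 470.7 -208.3   52. ] scene px [184.6 177.9]
box ul [ 619.5 -383.5   19. ] scene px [109.3 200. ]
box ur [ 618.9 -407.2   19. ] scene px [103. 198.]
box lr [ 488.3 -395.7   19. ] scene px [132.7 176.5]
box ll [ 490.5 -372.9   19. ] scene px [138.2 178.3]
```

View pics/s1.png

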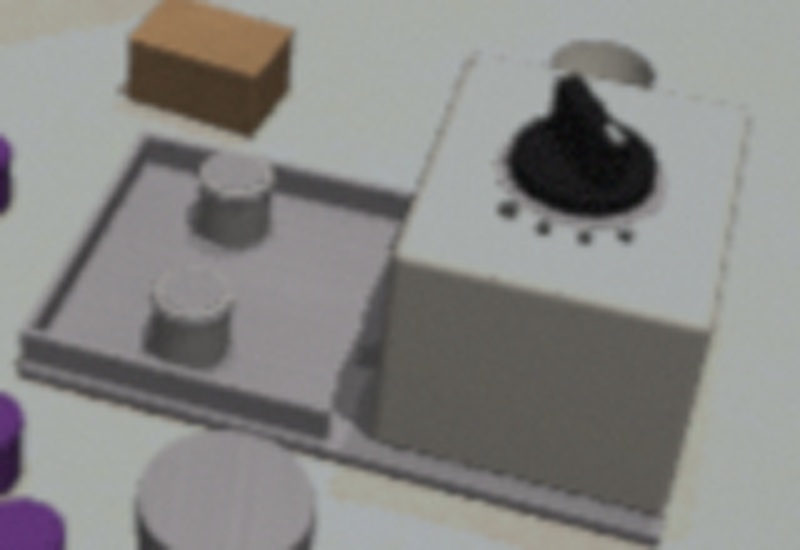

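The scene crop shows the dial disc at (583,165), the portion tops at (193,293) and (236,172), and housing corners at (403,258), (710,328), (480,55) and (748,112). I'll fit both views jointly.

```bash
python3 - <<'E'
from h import *
from scipy.optimize import least_squares as LS
np.set_printoptions(precision=1,suppress=True)
c=cam('top'); s=cam('scene')
T=lambda u,v,x0=160,y0=170,k=6.5:(c,x0+(u+.5)/k-.5,y0+(v+.5)/k-.5)
S=lambda u,v:(s,225+(u+.5)/5-.5,170+(v+.5)/5-.5)
a=lambda r:(50*np.cos(.6-r),95+50*np.sin(.6-r),140)
M=[((90,170,140),T(66,62),S(710,328)),((90,20,140),T(350,62),S(403,258)),((-90,20,140),T(362,398),S(480,55)),((-90,170,140),T(75,410),S(748,112)),
((0,95,153),T(209,229),S(583,165))]+[(a(r),T(*t),S(*q)) for r,t,q in zip((0,.4,.8,1.2),((152,154),(187,137),(225,135),(262,148)),((625,237),(585,238),(543,228),(508,209)))]
def W(p,l): q=np.radians(p[2]); return [p[0]+np.cos(q)*l[0]-np.sin(q)*l[1],p[1]+np.sin(q)*l[0]+np.cos(q)*l[1],l[2]]
for nm,use in(('top',[1]),('scene',[2]),('both',[1,2])):
    f=lambda p:np.concatenate([proj(m[i][0],W(p,m[0]))-m[i][1:] for m in M for i in use])
    r=LS(f,[535,180,1],loss='soft_l1'); print(nm,r.x,'dial',np.array(W(r.x,(0,95,0))),'rms',np.sqrt(np.mean(r.fun**2)))
for nm,t,q in(('p1',T(594,318),S(236,172)),('p2',T(566,132),S(193,293))):
    r=LS(lambda p:np.r_[proj(c,[*p,50])-t[1:],proj(s,[*p,50])-q[1:]],[540,90]); print(nm,'top',back(c,t[1:],50),'scene',back(s,q[1:],50),'both',r.x)
t=lambda u,v:T(u,v,325,160,6.4)
Q=[((95,95,52),t(78,60)),((95,-95,52),t(405,85)),((-95,-95,52),t(385,410)),((-95,95,52),t(52,397))]
r=LS(lambda p:np.concatenate([proj(c,W(p,l))-m[1:] for l,m in Q]),[558,-312,-6]); print('tin',r.x,r.fun)
for l in((-42,22,0),(42,22,0)): print('slot',W(r.x,l))
print('canister',back(c,(223,140),110))
E
```

```text
top [535.2 182.    1.2] dial [533.2 276.9   0. ] rms 0.5490960159253317
scene [535.6 184.9   1.5] dial [533.1 279.8   0. ] rms 1.1147249563483788
both [535.5 183.8   1.4] dial [533.1 278.7   0. ] rms 0.9950240616921883
p1 top [488.7  82.   50. ] scene [487.2  85.9  50. ] both [487.8  84.4]
p2 top [591.7  95.2  50. ] scene [593.1  99.4  50. ] both [592.1  97.8]
tin [ 557.9 -312.2   -5.9] [-1.3 -0.5  0.2 -0.3  1.2  1.5 -0.1 -0.7]
slot [np.float64(518.3957094961015), np.float64(-286.0049144107492), 0]
slot [np.float64(601.9532462854154), np.float64(-294.6152596827148), 0]
canister [761.1 172.9 110. ]
```

Call:
send_rows([
  {"tx":0.0797,"ty":-0.0746,"tz":-0.0027,"gripper":-0.5},
  {"tx":0.0797,"ty":-0.0746,"tz":-0.0027,"gripper":-0.5},
  {"tx":0.0797,"ty":-0.0746,"tz":-0.0027,"gripper":-0.5},
  {"tx":0.0797,"ty":-0.0746,"tz":-0.0027,"gripper":-0.5},
  {"tx":0.0797,"ty":-0.0746,"tz":-0.0027,"gripper":-0.5},
  {"tx":0.0797,"ty":-0.0746,"tz":-0.0027,"gripper":-0.5},
  {"tx":0.0797,"ty":-0.0746,"tz":-0.0027,"gripper":-0.5},
  {"tx":0.0797,"ty":-0.0746,"tz":-0.0027,"gripper":-0.5},
  {"tx":0.0797,"ty":-0.0746,"tz":-0.0027,"gripper":-0.5},
  {"tx":0.0797,"ty":-0.0746,"tz":-0.0027,"gripper":-0.5},
  {"tx":0.0797,"ty":-0.0746,"tz":-0.0027,"gripper":-0.5},
  {"tx":0.0797,"ty":-0.0746,"tz":-0.0027,"gripper":-0.5},
], grip_force=15)

```text
invalid input at $.motion[0]: expected keys tx, ty, tz, rx, ry, rz, gripper
```

Call:
send_rows([
  {"rz":-0.348,"gripper":-0.5},
  {"rz":-0.348,"gripper":-0.5},
  {"rz":-0.348,"gripper":-0.5},
  {"rz":-0.348,"gripper":-0.5},
  {"rz":-0.348,"gripper":-0.5},
  {"rz":-0.348,"gripper":-0.5},
  {"rz":-0.348,"gripper":-0.5},
  {"rz":-0.348,"gripper":-0.5},
  {"rz":-0.348,"gripper":-0.5},
  {"rz":-0.348,"gripper":-0.5},
  {"rz":-0.348,"gripper":-0.5},
  {"rz":-0.348,"gripper":-0.5},
])

```text
invalid input at $.motion[0]: expected keys tx, ty, tz, rx, ry, rz, gripper
```

Call:
send_rows([
  {"rz":-0.348,"gripper":-0.5},
  {"rz":-0.348,"gripper":-0.5},
  {"rz":-0.348,"gripper":-0.5},
  {"gripper":-0.5},
])

```text
invalid input at $.motion[0]: expected keys tx, ty, tz, rx, ry, rz, gripper
```

Every row needs all seven keys.

Call:
send_rows([
  {"tx":0.0797,"ty":-0.0746,"tz":-0.0027,"rx":0,"ry":0,"rz":0,"gripper":-0.5},
  {"tx":0.0797,"ty":-0.0746,"tz":-0.0027,"rx":0,"ry":0,"rz":0,"gripper":-0.5},
  {"tx":0.0797,"ty":-0.0746,"tz":-0.0027,"rx":0,"ry":0,"rz":0,"gripper":-0.5},
  {"tx":0.0797,"ty":-0.0746,"tz":-0.0027,"rx":0,"ry":0,"rz":0,"gripper":-0.5},
  {"tx":0.0797,"ty":-0.0746,"tz":-0.0027,"rx":0,"ry":0,"rz":0,"gripper":-0.5},
  {"tx":0.0797,"ty":-0.0746,"tz":-0.0027,"rx":0,"ry":0,"rz":0,"gripper":-0.5},
  {"tx":0.0797,"ty":-0.0746,"tz":-0.0027,"rx":0,"ry":0,"rz":0,"gripper":-0.5},
  {"tx":0.0797,"ty":-0.0746,"tz":-0.0027,"rx":0,"ry":0,"rz":0,"gripper":-0.5},
  {"tx":0.0797,"ty":-0.0746,"tz":-0.0027,"rx":0,"ry":0,"rz":0,"gripper":-0.5},
  {"tx":0.0797,"ty":-0.0746,"tz":-0.0027,"rx":0,"ry":0,"rz":0,"gripper":-0.5},
  {"tx":0.0797,"ty":-0.0746,"tz":-0.0027,"rx":0,"ry":0,"rz":0,"gripper":-0.5},
  {"tx":0.0797,"ty":-0.0746,"tz":-0.0027,"rx":0,"ry":0,"rz":0,"gripper":-0.5},
], grip_force=15)

```text
time_s: 1.6
ee_pos: [487.9, 86.2, 229.9]
ee_rot: [180.0, 0.0, 24.8]
force: [0.5, 0.2, -0.7]
gripper_width: 68.3
gripper_force: 0.0
```

Call:
send_rows([
  {"tx":0,"ty":0,"tz":0,"rx":0,"ry":0,"rz":-0.348,"gripper":-0.5},
  {"tx":0,"ty":0,"tz":0,"rx":0,"ry":0,"rz":-0.348,"gripper":-0.5},
  {"tx":0,"ty":0,"tz":0,"rx":0,"ry":0,"rz":-0.348,"gripper":-0.5},
  {"tx":0,"ty":0,"tz":0,"rx":0,"ry":0,"rz":-0.348,"gripper":-0.5},
  {"tx":0,"ty":0,"tz":0,"rx":0,"ry":0,"rz":-0.348,"gripper":-0.5},
  {"tx":0,"ty":0,"tz":0,"rx":0,"ry":0,"rz":-0.348,"gripper":-0.5},
  {"tx":0,"ty":0,"tz":0,"rx":0,"ry":0,"rz":-0.348,"gripper":-0.5},
  {"tx":0,"ty":0,"tz":0,"rx":0,"ry":0,"rz":-0.348,"gripper":-0.5},
  {"tx":0,"ty":0,"tz":0,"rx":0,"ry":0,"rz":-0.348,"gripper":-0.5},
  {"tx":0,"ty":0,"tz":0,"rx":0,"ry":0,"rz":-0.348,"gripper":-0.5},
  {"tx":0,"ty":0,"tz":0,"rx":0,"ry":0,"rz":-0.348,"gripper":-0.5},
  {"tx":0,"ty":0,"tz":0,"rx":0,"ry":0,"rz":-0.348,"gripper":-0.5},
])

```text
time_s: 3.1
ee_pos: [487.3, 84.4, 229.7]
ee_rot: [-180.0, -0.0, 150.4]
force: [0.2, -0.2, 0.6]
gripper_width: 68.5
gripper_force: 0.0
```

Call:
send_rows([
  {"tx":0,"ty":0,"tz":0,"rx":0,"ry":0,"rz":-0.348,"gripper":-0.5},
  {"tx":0,"ty":0,"tz":0,"rx":0,"ry":0,"rz":-0.348,"gripper":-0.5},
  {"tx":0,"ty":0,"tz":0,"rx":0,"ry":0,"rz":-0.348,"gripper":-0.5},
  {"tx":0,"ty":0,"tz":0,"rx":0,"ry":0,"rz":0,"gripper":-0.5},
])

```text
time_s: 3.6
ee_pos: [487.4, 84.4, 229.8]
ee_rot: [-180.0, -0.0, -178.8]
force: [-0.7, -0.8, 0.7]
gripper_width: 68.8
gripper_force: 0.0
```

Call:
send_rows([
  {"tx":0,"ty":0,"tz":0.09,"rx":0,"ry":0,"rz":0,"gripper":-0.5},
  {"tx":0,"ty":0,"tz":0.09,"rx":0,"ry":0,"rz":0,"gripper":-0.5},
  {"tx":0,"ty":0,"tz":0.09,"rx":0,"ry":0,"rz":0,"gripper":-0.5},
  {"tx":0,"ty":0,"tz":0.06,"rx":0,"ry":0,"rz":0,"gripper":-0.5},
  {"tx":0,"ty":0,"tz":0.05,"rx":0,"ry":0,"rz":0,"gripper":-0.5},
  {"tx":0,"ty":0,"tz":0.03,"rx":0,"ry":0,"rz":0,"gripper":-0.5},
  {"tx":0,"ty":0,"tz":0.018,"rx":0,"ry":0,"rz":0,"gripper":-0.5},
  {"tx":0,"ty":0,"tz":0,"rx":0,"ry":0,"rz":0,"gripper":-0.5},
])

```text
time_s: 4.6
ee_pos: [487.7, 84.4, 16.1]
ee_rot: [-180.0, -0.0, -178.7]
force: [0.1, 0.2, -0.0]
gripper_width: 68.4
gripper_force: 0.0
```

Call:
send_rows([
  {"tx":0,"ty":0,"tz":0,"rx":0,"ry":0,"rz":0,"gripper":1},
  {"tx":0,"ty":0,"tz":0,"rx":0,"ry":0,"rz":0,"gripper":1},
  {"tx":0,"ty":0,"tz":0,"rx":0,"ry":0,"rz":0,"gripper":1},
  {"tx":0,"ty":0,"tz":0,"rx":0,"ry":0,"rz":0,"gripper":1},
  {"tx":0,"ty":0,"tz":0,"rx":0,"ry":0,"rz":0,"gripper":1},
], grip_force=15)

```text
time_s: 5.22
ee_pos: [487.9, 84.5, 16.6]
ee_rot: [180.0, 0.0, -178.7]
force: [-1.5, 0.5, 4.5]
gripper_width: 41.6
gripper_force: 15.0
```

Call:
send_rows([
  {"tx":0,"ty":0,"tz":-0.04,"rx":0,"ry":0,"rz":0,"gripper":1},
  {"tx":0,"ty":0,"tz":-0.096,"rx":0,"ry":0,"rz":0,"gripper":1},
  {"tx":0,"ty":0,"tz":-0.09,"rx":0,"ry":0,"rz":0,"gripper":1},
  {"tx":-0.0055,"ty":-0.0928,"tz":0,"rx":0,"ry":0,"rz":0,"gripper":1},
  {"tx":-0.0055,"ty":-0.0928,"tz":0,"rx":0,"ry":0,"rz":0,"gripper":1},
  {"tx":-0.0055,"ty":-0.0928,"tz":0,"rx":0,"ry":0,"rz":0,"gripper":1},
  {"tx":-0.0055,"ty":-0.0928,"tz":0,"rx":0,"ry":0,"rz":0,"gripper":1},
  {"tx":-0.0055,"ty":-0.0928,"tz":0,"rx":0,"ry":0,"rz":0,"gripper":1},
  {"tx":-0.0055,"ty":-0.0928,"tz":0,"rx":0,"ry":0,"rz":0,"gripper":1},
  {"tx":-0.0055,"ty":-0.0928,"tz":0,"rx":0,"ry":0,"rz":0,"gripper":1},
  {"tx":-0.0055,"ty":-0.0928,"tz":0,"rx":0,"ry":0,"rz":0,"gripper":1},
])

```text
time_s: 6.6
ee_pos: [518.0, -287.6, 128.6]
ee_rot: [180.0, -0.0, -178.7]
force: [1.2, -0.1, -1.5]
gripper_width: 41.3
gripper_force: 15.0
```

Call:
send_rows([
  {"tx":0,"ty":0,"tz":0,"rx":0,"ry":0,"rz":0.24,"gripper":1},
  {"tx":0,"ty":0,"tz":0,"rx":0,"ry":0,"rz":0,"gripper":1},
  {"tx":0,"ty":0,"tz":0,"rx":0,"ry":0,"rz":0,"gripper":1},
])

```text
time_s: 6.98
ee_pos: [518.1, -285.6, 128.8]
ee_rot: [180.0, -0.0, 174.3]
force: [0.3, 0.6, -1.3]
gripper_width: 41.7
gripper_force: 15.0
```

```bash
python3 - <<'E'
from workcell import env
import cv2,numpy as np
f=env.grab_frame('scene')['frame'][:,:,::-1]; g=env.grab_frame('top')['frame'][:,:,::-1]
a=cv2.resize(f[90:240,40:290],(600,360)); b=cv2.resize(g[140:260,240:440],(600,360))
cv2.imwrite('pics/m1.png',cv2.resize(np.vstack([a,b]),(500,600))); s=env.state(); print(s['ee_pos'],s['ee_rot'],s['qpos'])
E
```

```text
[ 518.28341751 -285.54749663  129.11361408] [ 1.79999469e+02 -1.26187245e-02  1.74253977e+02] [-2.99634108e+01  2.34577706e+01  9.46056638e+01 -5.31695798e-03
  6.19482915e+01 -1.14214886e+02]
```

View pics/m1.png

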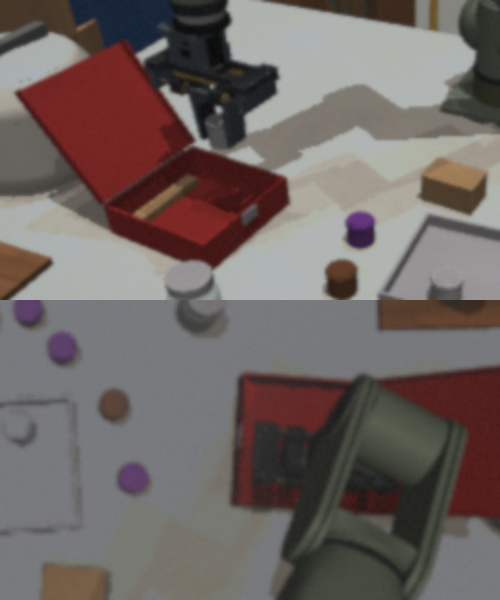

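The portion is held upright above the tin, in the scene half at (218,128). Lowering it now and releasing.

Call:
send_rows([
  {"tx":0,"ty":0,"tz":0.07,"rx":0,"ry":0,"rz":0,"gripper":1},
  {"tx":0,"ty":0,"tz":0.07,"rx":0,"ry":0,"rz":0,"gripper":1},
  {"tx":0,"ty":0,"tz":0.05,"rx":0,"ry":0,"rz":0,"gripper":1},
  {"tx":0,"ty":0,"tz":0.026,"rx":0,"ry":0,"rz":0,"gripper":1},
  {"tx":0,"ty":0,"tz":0.012,"rx":0,"ry":0,"rz":0,"gripper":1},
  {"tx":0,"ty":0,"tz":0.006,"rx":0,"ry":0,"rz":0,"gripper":1},
  {"tx":0,"ty":0,"tz":0.002,"rx":0,"ry":0,"rz":0,"gripper":1},
  {"tx":0,"ty":0,"tz":0,"rx":0,"ry":0,"rz":0,"gripper":1},
])

```text
time_s: 8.07
ee_pos: [518.6, -286.4, 11.7]
ee_rot: [-180.0, 0.1, 174.1]
force: [0.6, -0.0, -1.3]
gripper_width: 41.7
gripper_force: 15.0
```

Call:
send_rows([
  {"tx":0,"ty":0,"tz":0,"rx":0,"ry":0,"rz":0,"gripper":-0.32},
  {"tx":0,"ty":0,"tz":0,"rx":0,"ry":0,"rz":0,"gripper":-0.32},
  {"tx":0,"ty":0,"tz":0,"rx":0,"ry":0,"rz":0,"gripper":-0.32},
  {"tx":0,"ty":0,"tz":0,"rx":0,"ry":0,"rz":0,"gripper":-0.32},
])

```text
time_s: 8.57
ee_pos: [518.3, -286.2, 11.2]
ee_rot: [-180.0, 0.0, 174.1]
force: [-0.7, -0.7, 0.3]
gripper_width: 60.4
gripper_force: 0.0
```

Call:
send_rows([
  {"tx":0,"ty":0,"tz":-0.05,"rx":0,"ry":0,"rz":0,"gripper":-0.32},
  {"tx":0,"ty":0,"tz":-0.095,"rx":0,"ry":0,"rz":0,"gripper":-0.5},
  {"tx":0,"ty":0,"tz":-0.095,"rx":0,"ry":0,"rz":-0.24,"gripper":-0.5},
  {"tx":-0.0206,"ty":0.0956,"tz":0,"rx":0,"ry":0,"rz":0,"gripper":-0.5},
  {"tx":-0.0206,"ty":0.0956,"tz":0,"rx":0,"ry":0,"rz":0,"gripper":-0.5},
  {"tx":-0.0206,"ty":0.0956,"tz":0,"rx":0,"ry":0,"rz":0,"gripper":-0.5},
  {"tx":-0.0206,"ty":0.0956,"tz":0,"rx":0,"ry":0,"rz":0,"gripper":-0.5},
  {"tx":-0.0206,"ty":0.0956,"tz":0,"rx":0,"ry":0,"rz":0,"gripper":-0.5},
  {"tx":-0.0206,"ty":0.0956,"tz":0,"rx":0,"ry":0,"rz":0,"gripper":-0.5},
  {"tx":-0.0206,"ty":0.0956,"tz":0,"rx":0,"ry":0,"rz":0,"gripper":-0.5},
  {"tx":-0.0206,"ty":0.0956,"tz":0,"rx":0,"ry":0,"rz":0,"gripper":-0.5},
])

```text
time_s: 9.95
ee_pos: [591.8, 99.6, 131.2]
ee_rot: [-180.0, 0.0, -178.7]
force: [0.2, 0.1, 0.9]
gripper_width: 68.1
gripper_force: 0.0
```

Call:
send_rows([
  {"tx":0,"ty":0,"tz":0,"rx":0,"ry":0,"rz":0,"gripper":-0.5},
  {"tx":0,"ty":0,"tz":0,"rx":0,"ry":0,"rz":0,"gripper":-0.5},
])

```text
time_s: 10.2
ee_pos: [591.4, 97.7, 130.9]
ee_rot: [-180.0, -0.0, -178.6]
force: [-0.0, -0.1, 0.5]
gripper_width: 68.5
gripper_force: 0.0
```

Down 115 mm, then close.

Call:
send_rows([
  {"tx":0,"ty":0,"tz":0.07,"rx":0,"ry":0,"rz":0,"gripper":-0.5},
  {"tx":0,"ty":0,"tz":0.07,"rx":0,"ry":0,"rz":0,"gripper":-0.5},
  {"tx":0,"ty":0,"tz":0.05,"rx":0,"ry":0,"rz":0,"gripper":-0.5},
  {"tx":0,"ty":0,"tz":0.026,"rx":0,"ry":0,"rz":0,"gripper":-0.5},
  {"tx":0,"ty":0,"tz":0.014,"rx":0,"ry":0,"rz":0,"gripper":-0.5},
  {"tx":0,"ty":0,"tz":0,"rx":0,"ry":0,"rz":0,"gripper":-0.5},
  {"tx":0,"ty":0,"tz":0,"rx":0,"ry":0,"rz":0,"gripper":-0.5},
])

```text
time_s: 11.08
ee_pos: [592.5, 98.0, 17.1]
ee_rot: [180.0, 0.1, -178.7]
force: [0.5, -0.3, 0.1]
gripper_width: 68.4
gripper_force: 0.0
```

Call:
send_rows([
  {"tx":0,"ty":0,"tz":0,"rx":0,"ry":0,"rz":0,"gripper":1},
  {"tx":0,"ty":0,"tz":0,"rx":0,"ry":0,"rz":0,"gripper":1},
  {"tx":0,"ty":0,"tz":0,"rx":0,"ry":0,"rz":0,"gripper":1},
  {"tx":0,"ty":0,"tz":0,"rx":0,"ry":0,"rz":0,"gripper":1},
  {"tx":0,"ty":0,"tz":0,"rx":0,"ry":0,"rz":0,"gripper":1},
], grip_force=15)

```text
time_s: 11.7
ee_pos: [591.8, 98.1, 16.3]
ee_rot: [180.0, 0.0, -178.7]
force: [-0.2, -0.5, 1.6]
gripper_width: 41.7
gripper_force: 15.0
```

Call:
send_rows([
  {"tx":0,"ty":0,"tz":-0.04,"rx":0,"ry":0,"rz":0,"gripper":1},
  {"tx":0,"ty":0,"tz":-0.096,"rx":0,"ry":0,"rz":0,"gripper":1},
  {"tx":0,"ty":0,"tz":-0.09,"rx":0,"ry":0,"rz":0,"gripper":1},
  {"tx":-0.0003,"ty":-0.0982,"tz":0,"rx":0,"ry":0,"rz":0,"gripper":1},
  {"tx":-0.0003,"ty":-0.0982,"tz":0,"rx":0,"ry":0,"rz":0,"gripper":1},
  {"tx":-0.0003,"ty":-0.0982,"tz":0,"rx":0,"ry":0,"rz":0,"gripper":1},
  {"tx":-0.0003,"ty":-0.0982,"tz":0,"rx":0,"ry":0,"rz":0,"gripper":1},
  {"tx":-0.0003,"ty":-0.0982,"tz":0,"rx":0,"ry":0,"rz":0,"gripper":1},
  {"tx":-0.0003,"ty":-0.0982,"tz":0,"rx":0,"ry":0,"rz":0,"gripper":1},
  {"tx":-0.0003,"ty":-0.0982,"tz":0,"rx":0,"ry":0,"rz":0,"gripper":1},
  {"tx":-0.0003,"ty":-0.0982,"tz":0,"rx":0,"ry":0,"rz":0,"gripper":1},
])

```text
time_s: 13.08
ee_pos: [601.9, -296.1, 128.8]
ee_rot: [180.0, -0.0, -178.7]
force: [0.7, -0.5, -0.0]
gripper_width: 41.3
gripper_force: 15.0
```

Call:
send_rows([
  {"tx":0,"ty":0,"tz":0,"rx":0,"ry":0,"rz":0.24,"gripper":1},
  {"tx":0,"ty":0,"tz":0,"rx":0,"ry":0,"rz":0,"gripper":1},
  {"tx":0,"ty":0,"tz":0,"rx":0,"ry":0,"rz":0,"gripper":1},
])

```text
time_s: 13.45
ee_pos: [602.0, -294.0, 128.9]
ee_rot: [180.0, -0.0, 174.3]
force: [1.5, -0.4, -1.7]
gripper_width: 41.2
gripper_force: 15.0
```

Call:
send_rows([
  {"tx":0,"ty":0,"tz":0.07,"rx":0,"ry":0,"rz":0,"gripper":1},
  {"tx":0,"ty":0,"tz":0.07,"rx":0,"ry":0,"rz":0,"gripper":1},
  {"tx":0,"ty":0,"tz":0.05,"rx":0,"ry":0,"rz":0,"gripper":1},
  {"tx":0,"ty":0,"tz":0.026,"rx":0,"ry":0,"rz":0,"gripper":1},
  {"tx":0,"ty":0,"tz":0.012,"rx":0,"ry":0,"rz":0,"gripper":1},
  {"tx":0,"ty":0,"tz":0.006,"rx":0,"ry":0,"rz":0,"gripper":1},
  {"tx":0,"ty":0,"tz":0.002,"rx":0,"ry":0,"rz":0,"gripper":1},
  {"tx":0,"ty":0,"tz":0,"rx":0,"ry":0,"rz":0,"gripper":1},
])

```text
time_s: 14.45
ee_pos: [602.5, -294.9, 11.8]
ee_rot: [-180.0, 0.1, 174.1]
force: [0.2, 0.3, -0.9]
gripper_width: 41.7
gripper_force: 15.0
```

Call:
send_rows([
  {"tx":0,"ty":0,"tz":0,"rx":0,"ry":0,"rz":0,"gripper":-0.32},
  {"tx":0,"ty":0,"tz":0,"rx":0,"ry":0,"rz":0,"gripper":-0.32},
  {"tx":0,"ty":0,"tz":0,"rx":0,"ry":0,"rz":0,"gripper":-0.32},
  {"tx":0,"ty":0,"tz":0,"rx":0,"ry":0,"rz":0,"gripper":-0.32},
  {"tx":0,"ty":0,"tz":-0.06,"rx":0,"ry":0,"rz":0,"gripper":-0.32},
  {"tx":0,"ty":0,"tz":-0.1,"rx":0,"ry":0,"rz":0,"gripper":-0.32},
  {"tx":0,"ty":0,"tz":-0.1,"rx":0,"ry":0,"rz":0,"gripper":-0.32},
  {"tx":0,"ty":0,"tz":-0.1,"rx":0,"ry":0,"rz":0,"gripper":-0.32},
  {"tx":0,"ty":0,"tz":-0.07,"rx":0,"ry":0,"rz":0,"gripper":-0.32},
  {"tx":0,"ty":0,"tz":0,"rx":0,"ry":0,"rz":0,"gripper":-0.32},
])

```text
time_s: 15.7
ee_pos: [603.5, -295.3, 229.9]
ee_rot: [-179.8, 0.4, 174.1]
force: [0.3, 0.0, -0.3]
gripper_width: 60.0
gripper_force: 0.0
```

Call:
send_rows([
  {"tx":0.0212,"ty":0.0939,"tz":0,"rx":0,"ry":0,"rz":0,"gripper":0},
  {"tx":0.0212,"ty":0.0939,"tz":0,"rx":0,"ry":0,"rz":0,"gripper":0},
  {"tx":0.0212,"ty":0.0939,"tz":0,"rx":0,"ry":0,"rz":0,"gripper":0},
  {"tx":0.0212,"ty":0.0939,"tz":0,"rx":0,"ry":0,"rz":0,"gripper":0},
  {"tx":0.0212,"ty":0.0939,"tz":0,"rx":0,"ry":0,"rz":0,"gripper":0},
  {"tx":0.0212,"ty":0.0939,"tz":0,"rx":0,"ry":0,"rz":0,"gripper":0},
  {"tx":0.0212,"ty":0.0939,"tz":0,"rx":0,"ry":0,"rz":0,"gripper":0},
  {"tx":0.0212,"ty":0.0939,"tz":0,"rx":0,"ry":0,"rz":0,"gripper":0},
  {"tx":0.0212,"ty":0.0939,"tz":0,"rx":0,"ry":0,"rz":0,"gripper":0},
  {"tx":0.0212,"ty":0.0939,"tz":0,"rx":0,"ry":0,"rz":0,"gripper":0},
  {"tx":0.0212,"ty":0.0939,"tz":0,"rx":0,"ry":0,"rz":0,"gripper":0},
  {"tx":0.0212,"ty":0.0939,"tz":0,"rx":0,"ry":0,"rz":0,"gripper":0},
])

```text
time_s: 17.2
ee_pos: [532.0, 280.0, 224.3]
ee_rot: [-179.9, -0.1, 174.1]
force: [1.0, -0.1, -0.9]
gripper_width: 45.6
gripper_force: 0.0
```

Call:
send_rows([
  {"tx":0,"ty":0,"tz":0,"rx":0,"ry":0,"rz":-0.3475,"gripper":0},
  {"tx":0,"ty":0,"tz":0,"rx":0,"ry":0,"rz":-0.3475,"gripper":0},
  {"tx":0,"ty":0,"tz":0,"rx":0,"ry":0,"rz":-0.3475,"gripper":0},
  {"tx":0,"ty":0,"tz":0,"rx":0,"ry":0,"rz":-0.3475,"gripper":0},
  {"tx":0,"ty":0,"tz":0,"rx":0,"ry":0,"rz":0,"gripper":0},
  {"tx":0,"ty":0,"tz":0,"rx":0,"ry":0,"rz":0,"gripper":0},
])

```text
time_s: 17.95
ee_pos: [532.8, 278.6, 225.2]
ee_rot: [180.0, -0.1, -144.3]
force: [0.2, 0.2, -0.4]
gripper_width: 45.3
gripper_force: 0.0
```

```bash
python3 - <<'E'
from workcell import env
from h import *
F=env.grab_frame('scene'); G=env.grab_frame('top')
f=F['frame'][:,:,::-1].copy(); g=G['frame'][:,:,::-1]
s=env.state(); print(s['ee_pos'],s['ee_rot'],s['qpos'],'tcp px',proj(cam('',F),s['ee_pos']))
a=cv2.resize(f[150:230,60:220],(480,240)); b=cv2.resize(f[130:250,280:400],(480,480),interpolation=cv2.INTER_CUBIC)
cv2.imwrite('pics/m2.png',np.vstack([a,b])[:600])
cv2.imwrite('pics/m2.png',cv2.resize(np.vstack([a,b]),(400,600)))
E
```

```text
[532.94411354 278.7295366  225.66207937] [ 1.79995458e+02 -4.41459624e-02 -1.44255042e+02] [ 2.65153746e+01  2.03535943e+01  8.48717538e+01 -2.69094228e-03
  7.48189549e+01 -9.92288760e+01] tcp px [345.89193733 176.02648708]
```

View pics/m2.png

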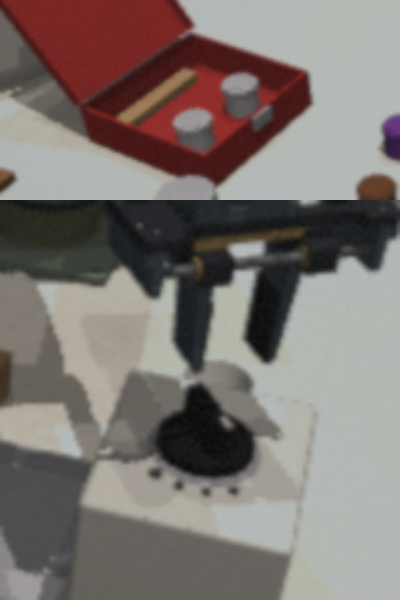

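The tin now holds both portions standing. The fingers straddle the dial, and the tips project about 2.5 px off in the scene view, so I'll favour the top-view dial estimate (y about 277).

Call:
send_rows([
  {"tx":0.0014,"ty":-0.0027,"tz":0.03,"rx":0,"ry":0,"rz":0,"gripper":0},
  {"tx":0,"ty":0,"tz":0.04,"rx":0,"ry":0,"rz":0,"gripper":0},
  {"tx":0,"ty":0,"tz":0.03,"rx":0,"ry":0,"rz":0,"gripper":0},
  {"tx":0,"ty":0,"tz":0.02,"rx":0,"ry":0,"rz":0,"gripper":0},
  {"tx":0,"ty":0,"tz":0.014,"rx":0,"ry":0,"rz":0,"gripper":0},
  {"tx":0,"ty":0,"tz":0,"rx":0,"ry":0,"rz":0,"gripper":0},
  {"tx":0,"ty":0,"tz":0,"rx":0,"ry":0,"rz":0,"gripper":0},
])

```text
time_s: 18.92
ee_pos: [533.7, 277.5, 159.7]
ee_rot: [-180.0, 0.1, -144.2]
force: [0.3, 0.5, -0.2]
gripper_width: 45.8
gripper_force: 0.0
```

Call:
send_rows([
  {"tx":0,"ty":0,"tz":0,"rx":0,"ry":0,"rz":0,"gripper":1},
  {"tx":0,"ty":0,"tz":0,"rx":0,"ry":0,"rz":0,"gripper":1},
  {"tx":0,"ty":0,"tz":0,"rx":0,"ry":0,"rz":0,"gripper":1},
  {"tx":0,"ty":0,"tz":0,"rx":0,"ry":0,"rz":0,"gripper":1},
  {"tx":0,"ty":0,"tz":0,"rx":0,"ry":0,"rz":0,"gripper":1},
  {"tx":0,"ty":0,"tz":0,"rx":0,"ry":0,"rz":0,"gripper":1},
  {"tx":0,"ty":0,"tz":0,"rx":0,"ry":0,"rz":0,"gripper":1},
], grip_force=20)

```text
time_s: 19.8
ee_pos: [532.6, 278.5, 159.3]
ee_rot: [179.9, 0.0, -144.2]
force: [-3.2, 4.5, 0.5]
gripper_width: 14.1
gripper_force: 20.0
```

Call:
send_rows([
  {"tx":0,"ty":0.0028,"tz":0,"rx":0,"ry":0,"rz":0,"gripper":1},
  {"tx":0,"ty":0,"tz":0,"rx":0,"ry":0,"rz":0,"gripper":1},
  {"tx":0,"ty":0,"tz":0,"rx":0,"ry":0,"rz":0.19,"gripper":1},
  {"tx":0,"ty":0,"tz":0,"rx":0,"ry":0,"rz":0.19,"gripper":1},
  {"tx":0,"ty":0,"tz":0,"rx":0,"ry":0,"rz":0.19,"gripper":1},
  {"tx":0,"ty":0,"tz":0,"rx":0,"ry":0,"rz":0.19,"gripper":1},
  {"tx":0,"ty":0,"tz":0,"rx":0,"ry":0,"rz":0.19,"gripper":1},
  {"tx":0,"ty":0,"tz":0,"rx":0,"ry":0,"rz":0.19,"gripper":1},
], grip_force=35)

```text
time_s: 20.8
ee_pos: [532.7, 278.3, 159.3]
ee_rot: [-180.0, 0.0, -178.5]
force: [-1.0, 1.0, 0.5]
gripper_width: 14.2
gripper_force: 35.0
```

```bash
python3 - <<'E'
from workcell import env
s=env.state(); print({k:s[k] for k in('ee_pos','ee_rot','force','torque','qpos','gripper_width')})
E
```

```text
{'ee_pos': array([532.67392032, 278.2675698 , 159.25603447]), 'ee_rot': array([-1.79982250e+02,  2.08739229e-02, -1.78531401e+02]), 'force': array([-1.00751588,  0.9692066 ,  0.51535778]), 'torque': array([0.37024086, 0.12538544, 0.14246997]), 'qpos': array([ 2.64999268e+01,  2.27913699e+01,  9.09530685e+01, -2.72211614e-02,
        6.62441608e+01, -6.49577055e+01]), 'gripper_width': 14.213743358406152}
```

Call:
send_rows([
  {"tx":0,"ty":0,"tz":0,"rx":0,"ry":0,"rz":0.194,"gripper":1},
  {"tx":0,"ty":0,"tz":0,"rx":0,"ry":0,"rz":0.194,"gripper":1},
  {"tx":0,"ty":0,"tz":0,"rx":0,"ry":0,"rz":0.194,"gripper":1},
  {"tx":0,"ty":0,"tz":0,"rx":0,"ry":0,"rz":0.194,"gripper":1},
  {"tx":0,"ty":0,"tz":0,"rx":0,"ry":0,"rz":0.194,"gripper":1},
  {"tx":0,"ty":0,"tz":0,"rx":0,"ry":0,"rz":0.194,"gripper":1},
  {"tx":0,"ty":0,"tz":0,"rx":0,"ry":0,"rz":0,"gripper":1},
  {"tx":0,"ty":0,"tz":0,"rx":0,"ry":0,"rz":0,"gripper":1},
  {"tx":0,"ty":0,"tz":0,"rx":0,"ry":0,"rz":0,"gripper":1},
])

```text
time_s: 21.92
ee_pos: [532.6, 278.0, 159.2]
ee_rot: [-180.0, 0.0, 146.8]
force: [-0.9, -1.6, 3.2]
gripper_width: 13.9
gripper_force: 35.0
```

```bash
python3 - <<'E'
from workcell import env
import cv2,numpy as np
s=env.state(); print({k:s[k] for k in('ee_pos','ee_rot','force','torque','gripper_width')})
f=env.grab_frame('scene')['frame'][:,:,::-1]
b=cv2.resize(f[160:240,290:390],(640,512),interpolation=cv2.INTER_CUBIC); cv2.imwrite('pics/d1.png',b)
E
```

```text
{'ee_pos': array([532.59432825, 278.03644018, 159.2390787 ]), 'ee_rot': array([-1.79965218e+02,  3.85177601e-02,  1.46776356e+02]), 'force': array([-0.87134964, -1.57314569,  3.24346708]), 'torque': array([-0.13248768,  0.09297116,  0.21242478]), 'gripper_width': 13.853801633117069}
```

View pics/d1.png

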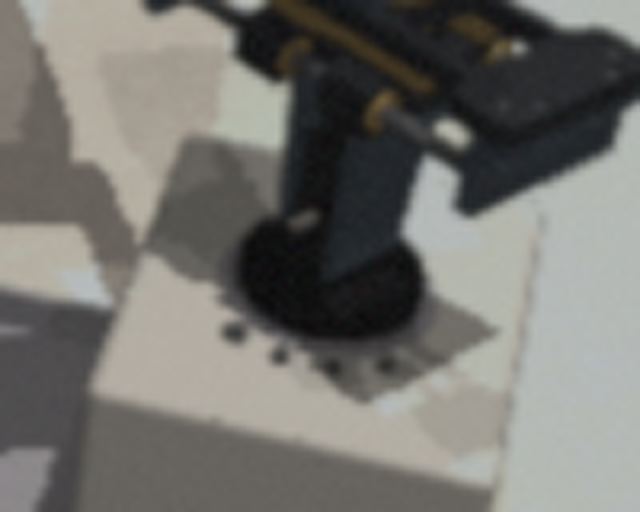

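The white mark at (303,218) points towards the third, larger dot at (233,332), and the torque of 0.21 N m matches the third click. A 0.6° nudge adds margin, then I hand in.

Call:
send_rows([
  {"tx":0,"ty":0,"tz":0,"rx":0,"ry":0,"rz":0.02,"gripper":1},
  {"tx":0,"ty":0,"tz":0,"rx":0,"ry":0,"rz":0,"gripper":1},
  {"tx":0,"ty":0,"tz":0,"rx":0,"ry":0,"rz":0,"gripper":1},
  {"tx":0,"ty":0,"tz":0,"rx":0,"ry":0,"rz":0,"gripper":1},
])

```text
time_s: 22.48
ee_pos: [532.6, 278.0, 159.2]
ee_rot: [-180.0, 0.0, 146.1]
force: [-1.1, -3.0, 4.4]
gripper_width: 13.6
gripper_force: 35.0
```

```bash
python3 - <<'E'
from workcell import env
from h import *
s=env.state(); print(s['ee_rot'],s['torque'],s['gripper_width'])
for a in(-23,-33): print(a,proj(cam('scene'),[533+26*np.cos(np.radians(a)),277+26*np.sin(np.radians(a)),181]), 'mark px',290+303/6.4,160+218/6.4)
E
```

```text
[-1.79962632e+02  3.35023926e-02  1.46128080e+02] [-0.62239887  0.05658746  0.21904956] 13.567153927603288
-23 [336.0109445  195.74493071] mark px 337.34375 194.0625
-33 [334.53090312 194.85751208] mark px 337.34375 194.0625
```

```bash
python3 -c "
from workcell import env
print(env.job_done())"
```

```text
the job is handed in; nothing more can be done
None
```

Both tea portions stand upright in the red tin, and the job was handed in at about 22 s with the gripper still holding the dial at the third click (about 1.21 rad by the tool's turn, 0.22 N m); no verdict was returned.

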